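# Open the child-resistant solvent bottle

### The arm

A 6-joint arm with a two-finger parallel gripper is mounted at the origin on the work surface. World frame = base frame: x ahead of the robot, y to its left, z up, the work surface at z = 0. Lengths are in m, angles in rad, forces in N, time in s.
With the tool pointing down it reaches from about 0.25 to 0.725 m from the base axis. Payload 9.7 kg.
Tool frame: the origin (TCP) lies between the finger pads; the fingertips stand 11 mm ahead of it and the grasp point (between the pads) lies 8 mm behind it; z points along the fingers, y is the line along which they close (so a half turn about z gives the same grasp; the last joint's range is limited). The gripper opens to 85 mm and grips with 20 to 120 N. Pads are 22 mm wide; open, the fingers measure 114 mm over their backs; the gripper's body (76 mm by 85 mm) begins 54 mm behind the grasp point. The pads swing forward as they close: fully open they stand 13 mm farther back than shut.
Start: joints at [1.257, 0.087, 0.176, 1.66, 0, 1.571], TCP at [0.17, 0.523, 0.242] pointing down, gripper open.
Joint ranges: [-3.13, 3.13], [-0.85, 1.81], [-1.15, 1.24], [-2.2, 2.28], [-1.44, 1.52], [-3.14, 3.14]. Speed limits (rad/s): [2.22, 2.22, 2.57, 3.14, 3.14, 3.14].

### API

Orientations are given as a 3x3 rotation matrix whose columns are the frame's x, y, z axes.
In Python, from bench import monitor, grab_frame, r gives the robot as it stands.
- The arm moves only by the tool carry_out, never from a script. Its argument "targets" is a list of rows, each an object with "gripper": the closure, from 0 (fully open) to 1 (shut); "slide": the shift along the tool's x, y, z in cm, a list of three; "dr": the turn, a rotation vector about the tool's x, y, z in degrees, a list of three. A call has 1 to 12 rows; each row shifts and turns the commanded pose from where the row before left it, along the tool's axes as they then stand; what a row does not reach is not made up. A row lasts 1/12 s, in which the tool goes at most 41.7 mm and 7.16 degrees, less where a joint would pass 70% of its speed; a pose out of reach is approached as far as the arm can. A call is refused whole if a number of a shift passes 4.17 or a number of a turn 7.16, either way. A call with a gripper value outside its range is refused whole. The fingers move at their own pace and stop on an object; "force" is the grip in N (left out, the last holds). Time passes only in rows, so rows that do not move let the fingers close. It gives the time, the measured TCP pose, the force, the opening and the grip force at its end, in the units of the state.
- monitor.get_state(): the state, without advancing time (a new reading comes with each control period).
- grab_frame(name): name is "scene" or "top" or "wrist"; returns a dict with "img" (480x640x3 uint8, red, green, blue), "z_map" (480x640 float32, m along the optical axis (not along the pixel's ray), 0 where there is no reading), "fx", "fy", "cx", "cy" (pixels), "world_from_camera" (4x4, takes a point from camera to world coordinates); the wrist camera has in their place "hand_eye" (4x4, takes a point from camera to tool coordinates, whose origin is the TCP and whose axes are the flange's). Camera axes: x right, y down, z forward; pixel columns grow to the right and rows downward; lengths in m; the calibration is good to about 2 mm. A picture is of the moment at which its call begins: read the wrist's pose just before it.
- r.close_job(): hands the job in; it is judged then, once.
The state is a dict: "time_s": time; "qpos": joint angles; "joint_velocities": joint speeds; "tau": joint torques, N m; "tcp_pos": TCP position; "orientation": TCP orientation; "wrist_force": force on the tool from outside, world axes, zero at the start; "moment": the same for the moment, N m; "opening": finger opening in m; "grasp_force": force on a finger pad.
Only numpy, scipy, OpenCV 4.12 (cv2) and the standard library are available. Lean on these libraries where they do the work, as an engineer would, in place of code of your own. Each camera call takes 0.05 s, during which the arm holds its last target. There are 200 camera calls.

### The job

Open the solvent bottle in the wooden rack, the tall one with the wide ribbed child-resistant cap: bear down on the cap firmly, without forcing it, and keep it pressed while you turn it anticlockwise until the thread lets go. Lift the cap off and stand it open side down, wholly on the white tile, leaving the bottle standing in its pocket of the rack and everything else on the bench where it is.

Things in the scene. Friction and masses are not known exactly. Their poses are not given: they have to be found in the camera images.
- rack: Wooden bottle rack bolted to the bench: block 89 x 277 mm, 58 mm high, with three square pockets 67 mm wide in a row along its y axis, 94 mm apart, pocket floor 10 mm above the bench. Origin: centre of its underside, z up.
- bottle: The solvent bottle, white plastic, about 0.5 kg full, standing loose in any one of the three pockets (1.5 mm play; the pocket keeps it from turning). Square body 64 mm wide, 100 mm high, shoulder, round neck 30 mm across (36 over its thread), rim 144 mm above its underside. Tallest thing in the rack: 161 mm with its cap. Origin: centre of its underside, z up along the neck.
- cap_top (a point): Centre of the top face of the cap's outer shell, the part to grip: black plastic, ribbed, round, 50 mm across, its side wall 33 mm high below this point; the cap's lower edge is 35.5 mm below it. Beside and below the shell there is free space down to the shoulder, 48 mm below this point. Grip at any yaw; letting go and gripping again for a further turn is fine.
- cap_shell: The outer shell. Turned alone it only clicks round over the inner part's 12 teeth. It is sprung: push starts at 4 N, meets the teeth at 7 N (1 to 2 mm down); hold 12 to 18 N while turning (all down, 4 to 5 mm): under 10 N it lets go, over 25 N is forcing it. It may turn 35 degrees before it bites; if it lands on tooth tops it drops in on turning. Origin: centre of its lower edge, z up.
- cap: Inner part of the cap, inside the shell and carrying it. Origin: centre of the open lower edge, z up; closed, 125.5 mm above the bottle's origin. Two lugs hold it under the neck's threads: driven about 50 degrees anticlockwise (from above) it rises 3 to 5 mm against the push and is free to lift straight off; further turning, up to 100 degrees, does no harm. Before that it pulls the bottle up.
- tile: White glazed tile lying fixed on the bench, 150 x 150 mm, 8 mm thick. Origin: centre of its underside; x and y along its sides, z up. The cap goes here.
- jar: Squat square white jar with a flat black lid, 64 mm wide, 92 mm high, in another pocket of the rack. To be left alone. Origin: centre of its underside.
- nozzle_bottle: Square white bottle with a pointed nozzle, 64 mm wide, 116 mm high, in another pocket of the rack. To be left alone. Origin: centre of its underside.
- plaster_bowl: Small plaster bowl, 110 mm across, 50 mm high. To be left alone. Origin: centre of its underside.
- mug: Mug, 80 mm across, 92 mm high. To be left alone. Origin: centre of its underside.
- clay_tool_long: Wooden modelling tool lying on the bench, 182 mm long, 11 mm thick. To be left alone. Origin: under its middle.
- clay_tool_short: Wooden modelling tool lying on the bench, 142 mm long, 11 mm thick. To be left alone. Origin: under its middle.
- tape_roll: Roll of paper tape lying flat, 84 mm across, 24 mm high. To be left alone. Origin: centre of its underside.
- screw_box: Small box of screws, 75 x 110 x 35 mm. To be left alone. Origin: centre of its underside.

How it is judged:
On the way:
1. the cap is unscrewed and lifted clear of the neck, with the bottle still down in its pocket (z of cap in the frame of bottle above 0.15 m and z of bottle in the frame of rack below 0.016 m), for 0.1 s.
At the end, for the whole second after the job is handed in: The cap rests upright, open side down (within 7 degrees), on the tile with its centre within 50 mm of the tile's centre along both sides of the tile (so wholly on it), at rest and released; the bottle stands upright (within 4.5 degrees) in its pocket, its underside within 4 mm of the pocket floor (x of cap in the frame of tile between -0.05 and 0.05 m and y of cap in the frame of tile between -0.05 and 0.05 m and z of cap in the frame of tile between 0.004 and 0.013 m and angle between cap's own z axis and vertical below 0.12 rad and z of cap_top in the frame of tile above 0.035 m and linear speed of cap below 0.02 m/s and angular speed of cap below 0.2 rad/s and z of bottle in the frame of rack below 0.014 m and angle between bottle's own z axis and vertical below 0.08 rad and horizontal distance between bottle and rack below 0.105 m); the robot touches nothing.
It fails at once if the bottle is forced down into the rack with more than 33 N, its own weight of 4 to 7 N included (contact force between bottle and rack above 33 N).
It fails at once if the bottle is pulled up 15 mm or more out of its pocket (z of bottle in the frame of rack above 0.025 m).
It fails at once if a bystander (the jar, the nozzle bottle, the bowl, the mug, a clay tool, the tape or the screw box) is shifted by more than 30 mm (distance of any of jar, nozzle_bottle, plaster_bowl, mug, clay_tool_long, clay_tool_short, tape_roll, screw_box from where it was at the start of the episode above 0.03 m).
It also fails if it takes over 61 s, if anything falls off the work surface, if the arm or the gripper's body presses on something with over 40 N, if the wrist force passes 120 N, or if a joint passes its speed limit or range.

## Working session

There is one attempt and no reset: what is moved stays moved. The work goes in short steps, Python scripts to look and compute and a tool call to move; the robot and the scene stay as the last step left them, time stands still between calls to the robot, and variables do not carry over. Pictures are saved under pics/ and viewed, at most 10 in all, crops included, and the job is handed in when it is done.

Besides the shell and the picture viewer there is one more tool, called after "Call:" in YAML: its name, and indented under it one key for each argument. carry_out: Moves the arm, as the interface text tells. Its arguments: {"type":"object","properties":{"targets":{"type":"array"},"force":{"type":"number"}},"required":["targets"]}

```bash
mkdir -p pics
cat > h.py <<'E'
import numpy as np, cv2
from bench import monitor, grab_frame, r
def save(f,n,crop=None,k=1):
    im=f["img"][:,:,::-1]
    if crop: a,b,c,d=crop; im=im[b:d,a:c]
    cv2.imwrite(n,cv2.resize(im,None,fx=k,fy=k,interpolation=cv2.INTER_CUBIC))
def pts(f,T=None):
    T=f["world_from_camera"] if T is None else T
    z=f["z_map"]; v,u=np.mgrid[:480,:640]
    p=np.stack([(u-f["cx"])/f["fx"]*z,(v-f["cy"])/f["fy"]*z,z,np.ones_like(z)],-1)@np.array(T).T
    p=p[...,:3]; p[z==0]=np.nan; return p
E
python3 - <<'E'
from h import *
f=grab_frame("top"); save(f,"pics/top.png"); np.save("top.npy",pts(f))
f=grab_frame("scene"); save(f,"pics/scene.png"); np.save("scene.npy",pts(f))
s=monitor.get_state(); print(s)
E
```

```text
{'time_s': 0.1, 'qpos': array([1.25701349e+00, 8.74199015e-02, 1.75204750e-01, 1.65977798e+00,
       2.92002219e-05, 1.57078960e+00]), 'joint_velocities': array([-7.75677290e-05, -1.65761642e-03,  1.78016997e-03,  1.78082253e-03,
        1.47735266e-05,  1.57240338e-03]), 'tau': array([ 4.90242455e-04, -5.21560836e+01,  4.65654159e+01,  1.61118078e-02,
       -3.21384967e-06,  7.05549859e-07]), 'tcp_pos': array([0.16969774, 0.52297158, 0.24164137]), 'orientation': array([[-9.51174835e-01,  3.08652354e-01, -3.97177630e-04],
       [ 3.08652608e-01,  9.51174165e-01, -1.12935103e-03],
       [ 2.92082462e-05, -1.19680019e-03, -9.99999283e-01]]), 'wrist_force': array([0.32526541, 0.07343918, 0.77687758]), 'moment': array([ 0.01286434,  0.05065219, -0.02616948]), 'grasp_force': 0.0, 'opening': 0.08489240376673847}
```

View pics/top.png

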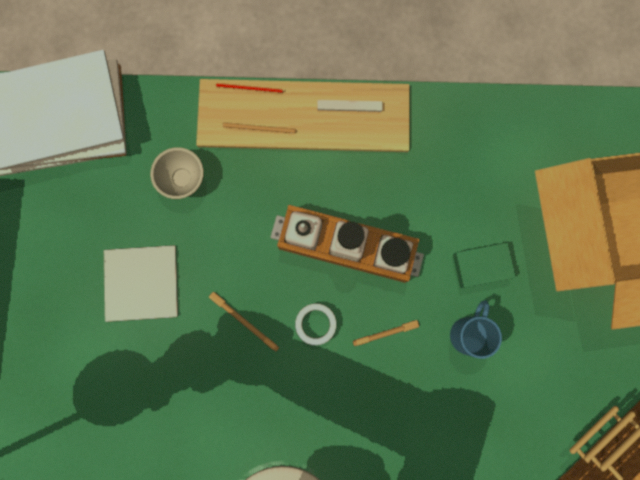

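View pics/scene.png

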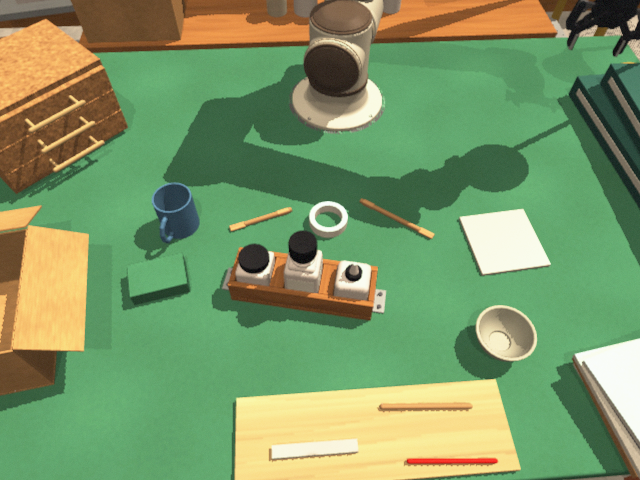

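The solvent bottle is in the middle pocket: its cap is at top (352,235) and scene (302,247). The tile is at top (140,283), the nozzle bottle at top (303,230) and the jar at top (396,252).

Run:
```python
from h import *
p=np.load("top.npy"); q=np.load("scene.npy")
def reg(p,u0,u1,v0,v1,z0,z1):
    a=p[v0:v1,u0:u1].reshape(-1,3); a=a[(a[:,2]>z0)&(a[:,2]<z1)]
    (c,sz,an)=cv2.minAreaRect((a[:,:2]*1000).astype(np.float32)); print(len(a),np.array(c).round(1),np.array(sz).round(1),an,a[:,2].mean(),np.median(a[:,:2],0)); 
print("cap top");reg(p,330,375,215,260,.155,.19); reg(q,280,325,225,270,.165,.19);reg(q,280,325,225,270,.155,.19)
print("tile");reg(p,90,190,235,335,.004,.02);reg(q,450,560,200,285,.004,.02)
print("rack");reg(p,265,430,200,285,.05,.065)
print("jar");reg(p,375,415,230,275,.085,.11)
print("noz");reg(p,280,330,205,255,.085,.13)
s=monitor.get_state()
```

```text
cap top
587 [ 573.9 -120.5] [49.1 48.1] 4.525270938873291 0.17159890425525257 [ 0.57366373 -0.12013262]
573 [ 574.9 -118.6] [47.7 49.9] 61.85838317871094 0.1708384443918835 [ 0.5770509  -0.11886168]
663 [ 575.3 -118.3] [48.4 50. ] 61.036808013916016 0.16934459791166753 [ 0.57993457 -0.11886168]
tile
5382 [481.4 317.1] [209.8 215.6] 1.6297504901885986 0.008651704863498488 [0.48410263 0.31384508]
4051 [481.6 332.6] [269.  209.8] 87.34696960449219 0.007932868734176698 [0.49005997 0.31414672]
rack
2609 [ 574.6 -120.5] [277.3  89.5] 76.44542694091797 0.05827630380584291 [ 0.56727841 -0.11484205]
jar
698 [ 552.6 -210.9] [56.4 56.2] 46.698638916015625 0.10219766333980432 [ 0.55194878 -0.21063033]
noz
794 [596.1 -28.9] [60.  59.4] 77.6794662475586 0.09249203447835051 [ 0.59398602 -0.02969804]
```

Call:
carry_out:
  targets:
    - {"gripper": 0, "slide": [-2.9, -2.4, 0], "dr": [0, 0, 0]}
    - {"gripper": 0, "slide": [-2.9, -2.4, 0], "dr": [0, 0, 0]}
    - {"gripper": 0, "slide": [-2.9, -2.4, 0], "dr": [0, 0, 0]}
    - {"gripper": 0, "slide": [-2.9, -2.4, 0], "dr": [0, 0, 0]}
    - {"gripper": 0, "slide": [-2.9, -2.4, 0], "dr": [0, 0, 0]}
    - {"gripper": 0, "slide": [-2.9, -2.4, 0], "dr": [0, 0, 0]}
    - {"gripper": 0, "slide": [-2.9, -2.4, 0], "dr": [0, 0, 0]}
    - {"gripper": 0, "slide": [-2.9, -2.4, 0], "dr": [0, 0, 0]}
    - {"gripper": 0, "slide": [-2.9, -2.4, 0], "dr": [0, 0, 0]}
    - {"gripper": 0, "slide": [-2.9, -2.4, 0], "dr": [0, 0, 0]}
    - {"gripper": 0, "slide": [-2.9, -2.4, 0], "dr": [0, 0, 0]}
    - {"gripper": 0, "slide": [-2.9, -2.4, 0], "dr": [0, 0, 0]}

```text
time_s: 1.1
tcp_pos: [0.4124, 0.14, 0.2422]
orientation: [[-0.951, 0.309, 0.0], [0.309, 0.951, 0.0], [-0.0, 0.0, -1.0]]
wrist_force: [0.2, 0.3, -0.1]
opening: 0.0853
grasp_force: 0.0
```

Call:
carry_out:
  targets:
    - {"gripper": 0, "slide": [-2.9, -2.4, 0], "dr": [0, 0, 0]}
    - {"gripper": 0, "slide": [-2.9, -2.4, 0], "dr": [0, 0, 0]}
    - {"gripper": 0, "slide": [-2.9, -2.4, 0], "dr": [0, 0, 0]}
    - {"gripper": 0, "slide": [-2.9, -2.4, 0], "dr": [0, 0, 0]}
    - {"gripper": 0, "slide": [-2.9, -2.4, 0], "dr": [0, 0, 0]}
    - {"gripper": 0, "slide": [-2.9, -2.4, 0], "dr": [0, 0, 0]}
    - {"gripper": 0, "slide": [-1.4, -1.2, 0], "dr": [0, 0, 0]}
    - {"gripper": 0, "slide": [0, 0, 0], "dr": [0, 0, 0]}
    - {"gripper": 0, "slide": [0, 0, 0], "dr": [0, 0, 0]}

```text
time_s: 1.85
tcp_pos: [0.5425, -0.0654, 0.2414]
orientation: [[-0.951, 0.311, -0.002], [0.311, 0.951, 0.0], [0.002, -0.0, -1.0]]
wrist_force: [-0.8, 0.6, 0.4]
opening: 0.0855
grasp_force: 0.0
```

```bash
cat > w.py <<'E'
from h import *
s=monitor.get_state(); R=s["orientation"]; print(s["tcp_pos"],s["qpos"].round(3),s["wrist_force"],R.round(4),s["time_s"])
print("to cap (cm, tool):",(R.T@(np.array([.5745,-.120,.147])-s["tcp_pos"])*100).round(2))
f=grab_frame("wrist"); save(f,"pics/w1.png")
T=np.eye(4); T[:3,:3]=R; T[:3,3]=s["tcp_pos"]; p=pts(f,T@np.array(f["hand_eye"]))
a=p.reshape(-1,3); a=a[(a[:,2]>.16)&(a[:,2]<.18)&(np.abs(a[:,0]-.5745)<.05)&(np.abs(a[:,1]+.12)<.05)]
print(len(a)); 
if len(a)>50: print(cv2.minAreaRect((a[:,:2]*1000).astype(np.float32)),np.median(a[:,2]))
E
python3 w.py
```

```text
[ 0.54253327 -0.06544289  0.24138752] [-0.12   0.08   0.167  1.659  0.     0.196] [-0.76908161  0.64794575  0.37645403] [[-9.506e-01  3.105e-01 -1.800e-03]
 [ 3.105e-01  9.506e-01  4.000e-04]
 [ 1.800e-03 -2.000e-04 -1.000e+00]] 1.85
to cap (cm, tool): [-4.75 -4.19  9.43]
5373
((572.6448974609375, -119.91885375976562), (49.2035026550293, 49.9421272277832), 32.741355895996094) 0.17268321543987994
```

View pics/w1.png

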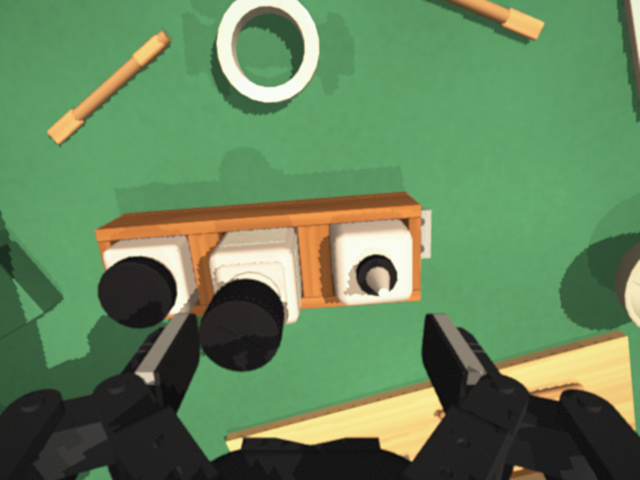

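The wrist view shows the solvent cap at (240,325), between the finger at (165,350) and the finger at (450,350). I'll centre over it, then go down.

Call:
carry_out:
  targets:
    - {"gripper": 0, "slide": [-1.55, -1.4, 0], "dr": [0, 0, 0]}
    - {"gripper": 0, "slide": [-1.55, -1.4, 0], "dr": [0, 0, 0]}
    - {"gripper": 0, "slide": [-1.55, -1.4, 0], "dr": [0, 0, 0]}
    - {"gripper": 0, "slide": [0, 0, 1], "dr": [0, 0, 0]}
    - {"gripper": 0, "slide": [0, 0, 1], "dr": [0, 0, 0]}
    - {"gripper": 0, "slide": [0, 0, 1], "dr": [0, 0, 0]}
    - {"gripper": 0, "slide": [0, 0, 0], "dr": [0, 0, 0]}
    - {"gripper": 0, "slide": [0, 0, 0], "dr": [0, 0, 0]}

```text
time_s: 2.57
tcp_pos: [0.573, -0.1178, 0.2116]
orientation: [[-0.952, 0.308, -0.001], [0.308, 0.952, 0.0], [0.001, -0.0, -1.0]]
wrist_force: [-1.0, -1.2, -0.1]
opening: 0.0855
grasp_force: 0.0
```

Call:
carry_out:
  targets:
    - {"gripper": 0, "slide": [0, -0.2, 1.4], "dr": [0, 0, 0]}
    - {"gripper": 0, "slide": [0, 0, 1.5], "dr": [0, 0, 0]}
    - {"gripper": 0, "slide": [0, 0, 1.5], "dr": [0, 0, 0]}
    - {"gripper": 0, "slide": [0, 0, 1], "dr": [0, 0, 0]}
    - {"gripper": 0, "slide": [0, 0, 0.9], "dr": [0, 0, 0]}
    - {"gripper": 0, "slide": [0, 0, 0], "dr": [0, 0, 0]}
    - {"gripper": 0, "slide": [0, 0, 0], "dr": [0, 0, 0]}
    - {"gripper": 0, "slide": [0, 0, 0], "dr": [0, 0, 0]}

```text
time_s: 3.23
tcp_pos: [0.5735, -0.1208, 0.1503]
orientation: [[-0.951, 0.309, 0.001], [0.309, 0.951, -0.0], [-0.001, 0.0, -1.0]]
wrist_force: [0.1, 0.6, 0.5]
opening: 0.0852
grasp_force: 0.0
```

Call:
carry_out:
  force: 60
  targets:
    - {"gripper": 0.3, "slide": [0, 0, 0], "dr": [0, 0, 0]}
    - {"gripper": 0.4, "slide": [0, 0, 0], "dr": [0, 0, 0]}
    - {"gripper": 0.5, "slide": [0, 0, 0], "dr": [0, 0, 0]}
    - {"gripper": 0.6, "slide": [0, 0, 0], "dr": [0, 0, 0]}
    - {"gripper": 0.8, "slide": [0, 0, 0], "dr": [0, 0, 0]}
    - {"gripper": 1, "slide": [0, 0, 0], "dr": [0, 0, 0]}
    - {"gripper": 1, "slide": [0, 0, 0], "dr": [0, 0, 0]}
    - {"gripper": 1, "slide": [0, 0, 0], "dr": [0, 0, 0]}
    - {"gripper": 1, "slide": [0, 0, 0], "dr": [0, 0, 0]}
    - {"gripper": 1, "slide": [0, 0, 0], "dr": [0, 0, 0]}

```text
time_s: 4.07
tcp_pos: [0.5734, -0.1208, 0.1496]
orientation: [[-0.951, 0.309, 0.001], [0.309, 0.951, 0.0], [-0.001, 0.0, -1.0]]
wrist_force: [1.9, 2.8, 4.9]
opening: 0.0488
grasp_force: 61.3
```

Call:
carry_out:
  targets:
    - {"gripper": 1, "slide": [0, 0, 0.1], "dr": [0, 0, 0]}
    - {"gripper": 1, "slide": [0, 0, 0.1], "dr": [0, 0, 0]}
    - {"gripper": 1, "slide": [0, 0, 0], "dr": [0, 0, 0]}
    - {"gripper": 1, "slide": [0, 0, 0], "dr": [0, 0, 0]}

```text
time_s: 4.4
tcp_pos: [0.5735, -0.1207, 0.1479]
orientation: [[-0.951, 0.308, 0.001], [0.308, 0.951, 0.0], [-0.001, 0.0, -1.0]]
wrist_force: [0.6, 3.3, 7.9]
opening: 0.0492
grasp_force: 61.4
```

Call:
carry_out:
  targets:
    - {"gripper": 1, "slide": [0, 0, 0.1], "dr": [0, 0, 0]}
    - {"gripper": 1, "slide": [0, 0, 0.05], "dr": [0, 0, 0]}
    - {"gripper": 1, "slide": [0, 0, 0], "dr": [0, 0, 0]}
    - {"gripper": 1, "slide": [0, 0, 0], "dr": [0, 0, 0]}

```text
time_s: 4.73
tcp_pos: [0.5736, -0.1207, 0.1467]
orientation: [[-0.951, 0.308, 0.002], [0.308, 0.951, 0.0], [-0.001, 0.001, -1.0]]
wrist_force: [1.0, 3.8, 8.3]
opening: 0.0489
grasp_force: 61.6
```

Call:
carry_out:
  targets:
    - {"gripper": 1, "slide": [0, 0, 0.1], "dr": [0, 0, 0]}
    - {"gripper": 1, "slide": [0, 0, 0.05], "dr": [0, 0, 0]}
    - {"gripper": 1, "slide": [0, 0, 0], "dr": [0, 0, 0]}
    - {"gripper": 1, "slide": [0, 0, 0], "dr": [0, 0, 0]}

```text
time_s: 5.07
tcp_pos: [0.5736, -0.1207, 0.1456]
orientation: [[-0.951, 0.308, 0.002], [0.308, 0.951, 0.0], [-0.002, 0.001, -1.0]]
wrist_force: [-0.8, 3.9, 12.4]
opening: 0.0491
grasp_force: 61.9
```

Call:
carry_out:
  targets:
    - {"gripper": 1, "slide": [0, 0, 0.08], "dr": [0, 0, 0]}
    - {"gripper": 1, "slide": [0, 0, 0], "dr": [0, 0, 0]}
    - {"gripper": 1, "slide": [0, 0, 0], "dr": [0, 0, -3]}
    - {"gripper": 1, "slide": [0, 0, 0], "dr": [0, 0, -3]}
    - {"gripper": 1, "slide": [0, 0, 0], "dr": [0, 0, 0]}

```text
time_s: 5.48
tcp_pos: [0.5736, -0.1207, 0.145]
orientation: [[-0.979, 0.204, 0.002], [0.204, 0.979, -0.0], [-0.002, 0.0, -1.0]]
wrist_force: [-2.0, 3.2, 12.0]
opening: 0.0489
grasp_force: 62.0
```

Call:
carry_out:
  targets:
    - {"gripper": 1, "slide": [0, 0, 0.06], "dr": [0, 0, -3]}
    - {"gripper": 1, "slide": [0, 0, 0], "dr": [0, 0, -3]}
    - {"gripper": 1, "slide": [0, 0, 0], "dr": [0, 0, -3]}
    - {"gripper": 1, "slide": [0, 0, 0], "dr": [0, 0, 0]}

```text
time_s: 5.82
tcp_pos: [0.5737, -0.1209, 0.1446]
orientation: [[-0.999, 0.049, 0.003], [0.049, 0.999, -0.001], [-0.003, -0.0, -1.0]]
wrist_force: [-1.3, 1.9, 13.8]
opening: 0.0494
grasp_force: 62.1
```

Call:
carry_out:
  targets:
    - {"gripper": 1, "slide": [0, 0, 0.04], "dr": [0, 0, -3]}
    - {"gripper": 1, "slide": [0, 0, 0], "dr": [0, 0, -3]}
    - {"gripper": 1, "slide": [0, 0, 0], "dr": [0, 0, -3]}
    - {"gripper": 1, "slide": [0, 0, 0], "dr": [0, 0, 0]}

```text
time_s: 6.15
tcp_pos: [0.574, -0.121, 0.1449]
orientation: [[-0.994, -0.108, 0.004], [-0.108, 0.994, -0.001], [-0.004, -0.001, -1.0]]
wrist_force: [-1.0, 2.5, 17.3]
opening: 0.0493
grasp_force: 62.5
```

```bash
python3 -c "
from h import *
s=monitor.get_state();print(s['moment'],s['wrist_force'],s['tcp_pos'],s['qpos'])"
```

```text
[ 0.53985038  0.32864263 -0.09831336] [-0.99784099  2.51021746 17.28282972] [ 0.57398395 -0.12095521  0.1449062 ] [-2.07755267e-01  1.55617011e-01  6.34144979e-02  1.47486768e+00
  1.38577515e-04 -3.15964292e-01]
```

It has bitten: the cap is rising and the force is climbing, so I'll give way as it turns.

Call:
carry_out:
  targets:
    - {"gripper": 1, "slide": [0, 0, -0.03], "dr": [0, 0, -3]}
    - {"gripper": 1, "slide": [0, 0, -0.03], "dr": [0, 0, -3]}
    - {"gripper": 1, "slide": [0, 0, 0], "dr": [0, 0, 0]}

```text
time_s: 6.4
tcp_pos: [0.574, -0.1209, 0.1454]
orientation: [[-0.977, -0.211, 0.004], [-0.211, 0.977, -0.001], [-0.003, -0.001, -1.0]]
wrist_force: [-0.8, 3.4, 17.0]
opening: 0.0492
grasp_force: 62.5
```

Call:
carry_out:
  targets:
    - {"gripper": 1, "slide": [0, 0, -0.04], "dr": [0, 0, -3]}
    - {"gripper": 1, "slide": [0, 0, -0.03], "dr": [0, 0, -3]}
    - {"gripper": 1, "slide": [0, 0, -0.03], "dr": [0, 0, -3]}
    - {"gripper": 1, "slide": [0, 0, 0], "dr": [0, 0, 0]}

```text
time_s: 6.73
tcp_pos: [0.574, -0.121, 0.1462]
orientation: [[-0.932, -0.362, 0.003], [-0.362, 0.932, -0.001], [-0.003, -0.002, -1.0]]
wrist_force: [-1.0, 1.6, 15.1]
opening: 0.0492
grasp_force: 62.3
```

Call:
carry_out:
  targets:
    - {"gripper": 1, "slide": [0, 0, -0.03], "dr": [0, 0, -3]}
    - {"gripper": 1, "slide": [0, 0, -0.03], "dr": [0, 0, -3]}
    - {"gripper": 1, "slide": [0, 0, 0], "dr": [0, 0, 0]}

```text
time_s: 6.98
tcp_pos: [0.5739, -0.121, 0.1467]
orientation: [[-0.889, -0.457, 0.003], [-0.457, 0.889, -0.001], [-0.003, -0.002, -1.0]]
wrist_force: [-1.0, 1.2, 15.2]
opening: 0.0491
grasp_force: 62.3
```

Call:
carry_out:
  targets:
    - {"gripper": 1, "slide": [0, 0, -0.03], "dr": [0, 0, -3]}
    - {"gripper": 1, "slide": [0, 0, -0.02], "dr": [0, 0, -3]}
    - {"gripper": 1, "slide": [0, 0, -0.03], "dr": [0, 0, -3]}
    - {"gripper": 1, "slide": [0, 0, 0], "dr": [0, 0, 0]}

```text
time_s: 7.32
tcp_pos: [0.5739, -0.1211, 0.1474]
orientation: [[-0.807, -0.59, 0.003], [-0.59, 0.807, -0.001], [-0.002, -0.003, -1.0]]
wrist_force: [-0.6, 2.0, 14.8]
opening: 0.049
grasp_force: 62.3
```

Call:
carry_out:
  targets:
    - {"gripper": 1, "slide": [0, 0, -0.02], "dr": [0, 0, -3]}
    - {"gripper": 1, "slide": [0, 0, -0.02], "dr": [0, 0, -3]}
    - {"gripper": 1, "slide": [0, 0, 0], "dr": [0, 0, 0]}

```text
time_s: 7.57
tcp_pos: [0.5738, -0.1211, 0.1479]
orientation: [[-0.741, -0.672, 0.003], [-0.672, 0.741, -0.001], [-0.002, -0.003, -1.0]]
wrist_force: [-1.4, 1.8, 15.6]
opening: 0.049
grasp_force: 62.3
```

Call:
carry_out:
  targets:
    - {"gripper": 1, "slide": [0, 0, -0.03], "dr": [0, 0, -3]}
    - {"gripper": 1, "slide": [0, 0, -0.02], "dr": [0, 0, -3]}
    - {"gripper": 1, "slide": [0, 0, -0.02], "dr": [0, 0, -3]}
    - {"gripper": 1, "slide": [0, 0, 0], "dr": [0, 0, 0]}

```text
time_s: 7.9
tcp_pos: [0.5741, -0.1215, 0.1484]
orientation: [[-0.627, -0.779, 0.003], [-0.779, 0.627, -0.002], [-0.001, -0.004, -1.0]]
wrist_force: [1.2, -1.0, 12.5]
opening: 0.049
grasp_force: 62.1
```

Call:
carry_out:
  targets:
    - {"gripper": 1, "slide": [0, 0, 0], "dr": [0, 0, -3]}
    - {"gripper": 1, "slide": [0, 0, 0], "dr": [0, 0, -3]}
    - {"gripper": 1, "slide": [0, 0, 0], "dr": [0, 0, 0]}

```text
time_s: 8.15
tcp_pos: [0.5739, -0.1214, 0.1486]
orientation: [[-0.542, -0.84, 0.003], [-0.84, 0.542, -0.001], [-0.0, -0.003, -1.0]]
wrist_force: [-1.3, 0.1, 13.7]
opening: 0.049
grasp_force: 62.1
```

Call:
carry_out:
  targets:
    - {"gripper": 1, "slide": [0, 0, 0], "dr": [0, 0, -3]}
    - {"gripper": 1, "slide": [0, 0, 0], "dr": [0, 0, -3]}
    - {"gripper": 1, "slide": [0, 0, 0], "dr": [0, 0, -3]}
    - {"gripper": 1, "slide": [0, 0, 0], "dr": [0, 0, 0]}

```text
time_s: 8.48
tcp_pos: [0.5741, -0.1215, 0.1487]
orientation: [[-0.404, -0.915, 0.004], [-0.915, 0.404, -0.002], [-0.0, -0.004, -1.0]]
wrist_force: [0.3, -0.5, 14.6]
opening: 0.0491
grasp_force: 62.2
```

Call:
carry_out:
  targets:
    - {"gripper": 1, "slide": [0, 0, 0], "dr": [0, 0, -3]}
    - {"gripper": 1, "slide": [0, 0, 0], "dr": [0, 0, -3]}
    - {"gripper": 1, "slide": [0, 0, 0], "dr": [0, 0, -3]}
    - {"gripper": 1, "slide": [0, 0, 0], "dr": [0, 0, 0]}

```text
time_s: 8.82
tcp_pos: [0.5745, -0.1216, 0.1488]
orientation: [[-0.256, -0.967, 0.005], [-0.967, 0.256, -0.002], [0.001, -0.005, -1.0]]
wrist_force: [2.7, -1.1, 13.7]
opening: 0.049
grasp_force: 62.2
```

```bash
python3 -c "
from h import *
s=monitor.get_state();print(s['moment'],s['wrist_force'],s['tcp_pos'],s['qpos'])"
```

```text
[-0.13988003 -0.4037106  -0.05813184] [ 2.70023208 -1.10381871 13.71306848] [ 0.57449211 -0.121613    0.14881085] [-2.08213271e-01  1.55801580e-01  7.11275444e-02  1.48124334e+00
 -8.46397169e-04 -1.52029705e+00]
```

The height has levelled off at 0.1488 while turning, so the thread has let go. I'll lift carefully and watch the force.

Call:
carry_out:
  targets:
    - {"gripper": 1, "slide": [0, 0, -0.3], "dr": [0, 0, 0]}
    - {"gripper": 1, "slide": [0, 0, -0.3], "dr": [0, 0, 0]}
    - {"gripper": 1, "slide": [0, 0, -0.3], "dr": [0, 0, 0]}
    - {"gripper": 1, "slide": [0, 0, -0.2], "dr": [0, 0, 0]}
    - {"gripper": 1, "slide": [0, 0, 0], "dr": [0, 0, 0]}
    - {"gripper": 1, "slide": [0, 0, 0], "dr": [0, 0, 0]}

```text
time_s: 9.32
tcp_pos: [0.5729, -0.1209, 0.157]
orientation: [[-0.259, -0.966, -0.001], [-0.966, 0.259, 0.0], [0.0, 0.001, -1.0]]
wrist_force: [0.0, -0.4, -1.4]
opening: 0.0487
grasp_force: 62.0
```

Call:
carry_out:
  targets:
    - {"gripper": 1, "slide": [0, 0, -0.3], "dr": [0, 0, 0]}
    - {"gripper": 1, "slide": [0, 0, -0.3], "dr": [0, 0, 0]}
    - {"gripper": 1, "slide": [0, 0, 0], "dr": [0, 0, 0]}
    - {"gripper": 1, "slide": [0, 0, 0], "dr": [0, 0, 0]}

```text
time_s: 9.65
tcp_pos: [0.5733, -0.1208, 0.1638]
orientation: [[-0.258, -0.966, 0.0], [-0.966, 0.258, -0.0], [0.0, -0.0, -1.0]]
wrist_force: [0.0, -0.2, -0.9]
opening: 0.0491
grasp_force: 62.1
```

Only about 1 N hangs from the hand, so the bottle isn't coming with the cap. I'll lift straight up and check.

Call:
carry_out:
  targets:
    - {"gripper": 1, "slide": [0, 0, -0.7], "dr": [0, 0, 0]}
    - {"gripper": 1, "slide": [0, 0, -1], "dr": [0, 0, 0]}
    - {"gripper": 1, "slide": [0, 0, -1.5], "dr": [0, 0, 0]}
    - {"gripper": 1, "slide": [0, 0, -2], "dr": [0, 0, 0]}
    - {"gripper": 1, "slide": [0, 0, -2], "dr": [0, 0, 0]}
    - {"gripper": 1, "slide": [0, 0, -1], "dr": [0, 0, 0]}
    - {"gripper": 1, "slide": [0, 0, 0], "dr": [0, 0, 0]}
    - {"gripper": 1, "slide": [0, 0, 0], "dr": [0, 0, 0]}

```text
time_s: 10.32
tcp_pos: [0.5735, -0.1209, 0.2458]
orientation: [[-0.258, -0.966, 0.001], [-0.966, 0.258, -0.0], [-0.0, -0.001, -1.0]]
wrist_force: [-1.4, -0.0, -0.4]
opening: 0.0488
grasp_force: 62.1
```

Run:
```python
from h import *
f=grab_frame("scene"); save(f,"pics/s2.png",(200,160,400,320),4)
f=grab_frame("wrist"); 
s=monitor.get_state(); print(s["tcp_pos"],s["qpos"].round(3)); R=s["orientation"]
p=np.load("top.npy"); m=cv2.imread("pics/top.png"); 
k=((p[...,2]>.003)&(p[...,2]<.02)); k[:, 190:]=0; k[:, :90]=0; k[:235]=0;k[335:]=0
k&=(m.min(2)>130)
c=max(cv2.findContours(k.astype(np.uint8),0,1)[0],key=cv2.contourArea); 
a=np.array([p[y,x,:2] for x,y in c[:,0]])*1000
q=cv2.minAreaRect(a.astype(np.float32)); print(q)
t=np.array([*np.array(q[0])/1000,s["tcp_pos"][2]]); print((R.T@(t-s["tcp_pos"])*100).round(2))
```

```text
[ 0.57294462 -0.12077716  0.24434921] [-0.208  0.177  0.279  1.675 -0.    -1.517]
((483.78106689453125, 314.77935791015625), (148.33984375, 149.74746704101562), 4.760724067687988)
[-3.977e+01  1.987e+01  3.000e-02]
```

View pics/s2.png

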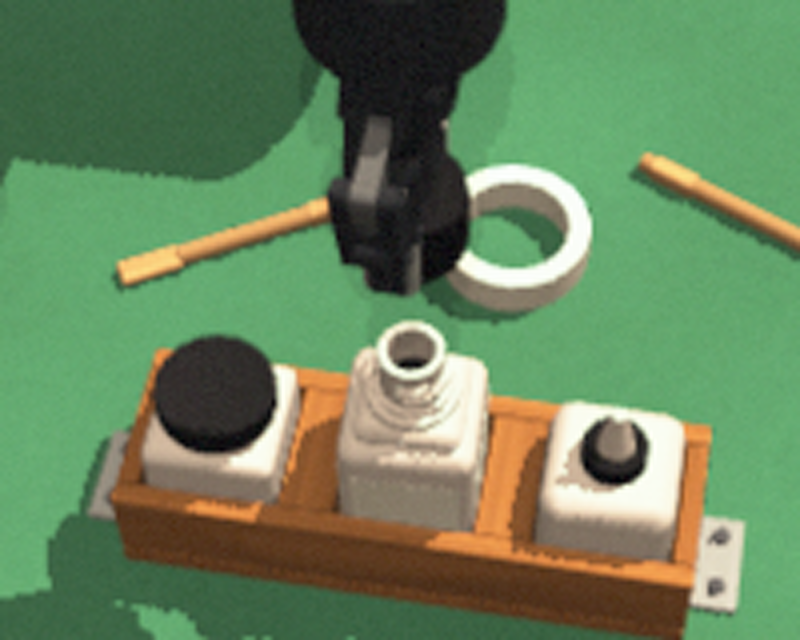

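The cap is in the gripper and the open neck shows at crop (412,350), with the bottle still in its pocket. Next I'll carry the cap to the tile centre at (0.484, 0.315).

Call:
carry_out:
  targets:
    - {"gripper": 1, "slide": [-2, 1, 0], "dr": [0, 0, 0]}
    - {"gripper": 1, "slide": [-3, 1.5, 0], "dr": [0, 0, 0]}
    - {"gripper": 1, "slide": [-3, 1.5, 0], "dr": [0, 0, 0]}
    - {"gripper": 1, "slide": [-3, 1.5, 0], "dr": [0, 0, 0]}
    - {"gripper": 1, "slide": [-3, 1.5, 0], "dr": [0, 0, 0]}
    - {"gripper": 1, "slide": [-3, 1.5, 0], "dr": [0, 0, 0]}
    - {"gripper": 1, "slide": [-3, 1.5, 0], "dr": [0, 0, 0]}
    - {"gripper": 1, "slide": [-3, 1.5, 0], "dr": [0, 0, 0]}
    - {"gripper": 1, "slide": [-3, 1.5, 0], "dr": [0, 0, 0]}
    - {"gripper": 1, "slide": [-3, 1.5, 0], "dr": [0, 0, 0]}
    - {"gripper": 1, "slide": [-3, 1.5, 0], "dr": [0, 0, 0]}
    - {"gripper": 1, "slide": [-3, 1.5, 0], "dr": [0, 0, 0]}

```text
time_s: 11.42
tcp_pos: [0.4936, 0.2639, 0.2443]
orientation: [[-0.258, -0.966, -0.002], [-0.966, 0.258, -0.001], [0.001, 0.001, -1.0]]
wrist_force: [0.6, 0.0, -0.4]
opening: 0.049
grasp_force: 62.1
```

Call:
carry_out:
  targets:
    - {"gripper": 1, "slide": [-2.8, 1.4, 0], "dr": [0, 0, 0]}
    - {"gripper": 1, "slide": [-2, 1, 0], "dr": [0, 0, 0]}
    - {"gripper": 1, "slide": [0, 0, 0], "dr": [0, 0, 0]}
    - {"gripper": 1, "slide": [0, 0, 0], "dr": [0, 0, 0]}
    - {"gripper": 1, "slide": [0, 0, 0], "dr": [0, 0, 0]}

```text
time_s: 11.83
tcp_pos: [0.4836, 0.3146, 0.2447]
orientation: [[-0.258, -0.966, -0.001], [-0.966, 0.258, -0.001], [0.001, 0.001, -1.0]]
wrist_force: [-0.3, -0.8, -1.6]
opening: 0.0491
grasp_force: 62.1
```

Run:
```python
from h import *
s=monitor.get_state(); R=s["orientation"]; print(s["tcp_pos"],s["wrist_force"],s["opening"],s["grasp_force"])
print((R.T@(np.array([.484,.315,.032])-s["tcp_pos"])*100).round(2))
f=grab_frame("scene"); save(f,"pics/s3.png",(400,80,640,300),3)
```

```text
[0.48361866 0.31461605 0.24467242] [-0.2745154  -0.80625278 -1.58592766] 0.04907284129058705 62.10133736953139
[-0.08 -0.05 21.27]
```

View pics/s3.png

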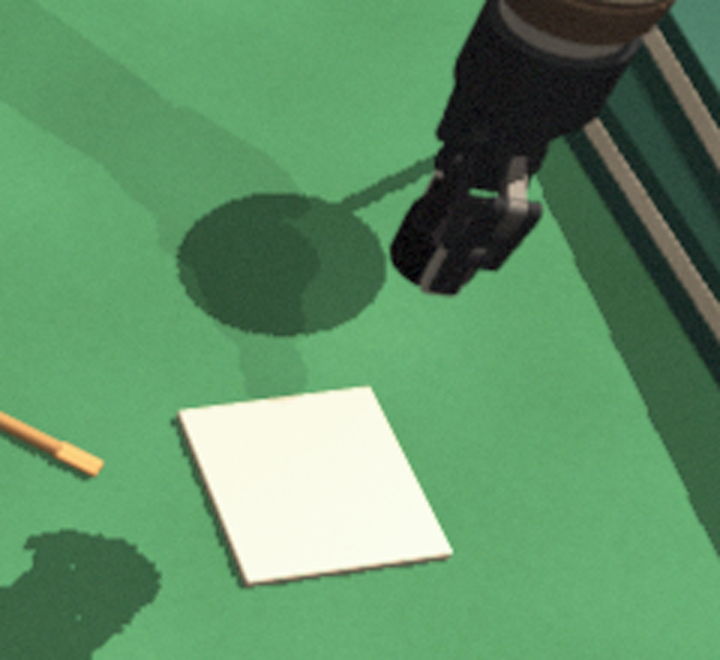

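The cap hangs upright over the tile, whose corners are at crop (180,410), (370,388), (450,552) and (247,583).

Call:
carry_out:
  targets:
    - {"gripper": 1, "slide": [0, 0, 2], "dr": [0, 0, 0]}
    - {"gripper": 1, "slide": [0, 0, 3], "dr": [0, 0, 0]}
    - {"gripper": 1, "slide": [0, 0, 3], "dr": [0, 0, 0]}
    - {"gripper": 1, "slide": [0, 0, 3], "dr": [0, 0, 0]}
    - {"gripper": 1, "slide": [0, 0, 3], "dr": [0, 0, 0]}
    - {"gripper": 1, "slide": [0, 0, 3], "dr": [0, 0, 0]}
    - {"gripper": 1, "slide": [0, 0, 2], "dr": [0, 0, 0]}
    - {"gripper": 1, "slide": [0, 0, 1], "dr": [0, 0, 0]}
    - {"gripper": 1, "slide": [0, 0, 0.8], "dr": [0, 0, 0]}
    - {"gripper": 1, "slide": [0, 0, 0], "dr": [0, 0, 0]}
    - {"gripper": 1, "slide": [0, 0, 0], "dr": [0, 0, 0]}

```text
time_s: 12.8
tcp_pos: [0.4844, 0.315, 0.0386]
orientation: [[-0.259, -0.966, 0.001], [-0.966, 0.259, 0.001], [-0.001, -0.001, -1.0]]
wrist_force: [-0.3, -0.0, -0.3]
opening: 0.0491
grasp_force: 62.1
```

Call:
carry_out:
  targets:
    - {"gripper": 1, "slide": [0, 0, 0.3], "dr": [0, 0, 0]}
    - {"gripper": 1, "slide": [0, 0, 0.2], "dr": [0, 0, 0]}
    - {"gripper": 1, "slide": [0, 0, 0], "dr": [0, 0, 0]}
    - {"gripper": 1, "slide": [0, 0, 0], "dr": [0, 0, 0]}

```text
time_s: 13.13
tcp_pos: [0.4839, 0.3152, 0.0329]
orientation: [[-0.258, -0.966, 0.0], [-0.966, 0.258, 0.0], [-0.0, -0.0, -1.0]]
wrist_force: [-1.0, -0.9, -0.8]
opening: 0.049
grasp_force: 62.1
```

Call:
carry_out:
  targets:
    - {"gripper": 1, "slide": [0, 0, 0.3], "dr": [0, 0, 0]}
    - {"gripper": 1, "slide": [0, 0, 0.3], "dr": [0, 0, 0]}
    - {"gripper": 1, "slide": [0, 0, 0.1], "dr": [0, 0, 0]}
    - {"gripper": 1, "slide": [0, 0, 0], "dr": [0, 0, 0]}

```text
time_s: 13.47
tcp_pos: [0.4836, 0.3149, 0.025]
orientation: [[-0.258, -0.966, -0.001], [-0.966, 0.258, -0.0], [0.001, 0.001, -1.0]]
wrist_force: [-0.7, 0.8, -0.9]
opening: 0.0492
grasp_force: 62.1
```

Call:
carry_out:
  targets:
    - {"gripper": 1, "slide": [0, 0, 0.1], "dr": [0, 0, 0]}
    - {"gripper": 1, "slide": [0, 0, 0.1], "dr": [0, 0, 0]}
    - {"gripper": 1, "slide": [0, 0, 0], "dr": [0, 0, 0]}
    - {"gripper": 1, "slide": [0, 0, 0], "dr": [0, 0, 0]}

```text
time_s: 13.8
tcp_pos: [0.4838, 0.315, 0.0235]
orientation: [[-0.258, -0.966, -0.0], [-0.966, 0.258, -0.0], [0.0, 0.0, -1.0]]
wrist_force: [0.4, 0.4, -1.1]
opening: 0.0493
grasp_force: 62.1
```

Call:
carry_out:
  targets:
    - {"gripper": 1, "slide": [0, 0, 0.1], "dr": [0, 0, 0]}
    - {"gripper": 1, "slide": [0, 0, 0.05], "dr": [0, 0, 0]}
    - {"gripper": 1, "slide": [0, 0, 0], "dr": [0, 0, 0]}
    - {"gripper": 1, "slide": [0, 0, 0], "dr": [0, 0, 0]}

```text
time_s: 14.13
tcp_pos: [0.4839, 0.3151, 0.0222]
orientation: [[-0.258, -0.966, 0.0], [-0.966, 0.258, 0.0], [-0.0, -0.0, -1.0]]
wrist_force: [-0.9, 0.2, 0.4]
opening: 0.0492
grasp_force: 62.3
```

Call:
carry_out:
  targets:
    - {"gripper": 1, "slide": [0, 0, 0.1], "dr": [0, 0, 0]}
    - {"gripper": 1, "slide": [0, 0, 0], "dr": [0, 0, 0]}
    - {"gripper": 1, "slide": [0, 0, 0], "dr": [0, 0, 0]}

```text
time_s: 14.38
tcp_pos: [0.4839, 0.3151, 0.0217]
orientation: [[-0.258, -0.966, 0.0], [-0.966, 0.258, 0.0], [-0.0, -0.0, -1.0]]
wrist_force: [-1.8, -1.8, 5.9]
opening: 0.0492
grasp_force: 62.6
```

The cap is on the tile (5.9 N). Releasing and backing off.

Call:
carry_out:
  force: 20
  targets:
    - {"gripper": 1, "slide": [0, 0, 0], "dr": [0, 0, 0]}
    - {"gripper": 1, "slide": [0, 0, 0], "dr": [0, 0, 0]}
    - {"gripper": 0.3, "slide": [0, 0, 0], "dr": [0, 0, 0]}
    - {"gripper": 0.2, "slide": [0, 0, 0], "dr": [0, 0, 0]}
    - {"gripper": 0, "slide": [0, 0, 0], "dr": [0, 0, 0]}
    - {"gripper": 0, "slide": [0, 0, 0], "dr": [0, 0, 0]}
    - {"gripper": 0, "slide": [0, 0, 0], "dr": [0, 0, 0]}
    - {"gripper": 0, "slide": [0, 0, 0], "dr": [0, 0, 0]}

```text
time_s: 15.05
tcp_pos: [0.4838, 0.315, 0.021]
orientation: [[-0.259, -0.966, -0.0], [-0.966, 0.259, -0.0], [0.0, 0.0, -1.0]]
wrist_force: [-0.6, -0.0, 0.4]
opening: 0.0855
grasp_force: 0.0
```

Call:
carry_out:
  targets:
    - {"gripper": 0, "slide": [0, 0, -1], "dr": [0, 0, 0]}
    - {"gripper": 0, "slide": [0, 0, -2], "dr": [0, 0, 0]}
    - {"gripper": 0, "slide": [0, 0, -3], "dr": [0, 0, 0]}
    - {"gripper": 0, "slide": [0, 0, -3], "dr": [0, 0, 0]}
    - {"gripper": 0, "slide": [0, 0, -3], "dr": [0, 0, 0]}
    - {"gripper": 0, "slide": [0, 0, -3], "dr": [0, 0, 0]}
    - {"gripper": 0, "slide": [0, 0, -2], "dr": [0, 0, 0]}
    - {"gripper": 0, "slide": [0, 0, 0], "dr": [0, 0, 0]}
    - {"gripper": 0, "slide": [0, 0, 0], "dr": [0, 0, 0]}
    - {"gripper": 0, "slide": [0, 0, 0], "dr": [0, 0, 0]}

```text
time_s: 15.88
tcp_pos: [0.4837, 0.315, 0.1908]
orientation: [[-0.258, -0.966, -0.0], [-0.966, 0.258, -0.0], [0.0, 0.0, -1.0]]
wrist_force: [0.1, -0.6, -0.0]
opening: 0.0855
grasp_force: 0.0
```

Run:
```python
from h import *
s=monitor.get_state(); print(s["tcp_pos"],s["opening"],s["wrist_force"])
f=grab_frame("scene"); save(f,"pics/s4.png"); p=pts(f).reshape(-1,3)
a=p[(abs(p[:,0]-.484)<.06)&(abs(p[:,1]-.315)<.06)&(p[:,2]>.036)&(p[:,2]<.06)]
print(len(a),cv2.minAreaRect((a[:,:2]*1000).astype(np.float32)),np.percentile(a[:,2],[10,50,90]))
```

```text
[0.48369268 0.31498298 0.19078221] 0.08554147858046794 [ 0.07202476 -0.56369788 -0.04799245]
404 ((485.6029968261719, 316.243408203125), (49.63390350341797, 50.488059997558594), 76.44157409667969) [0.04005388 0.04322753 0.04532996]
```

View pics/s4.png

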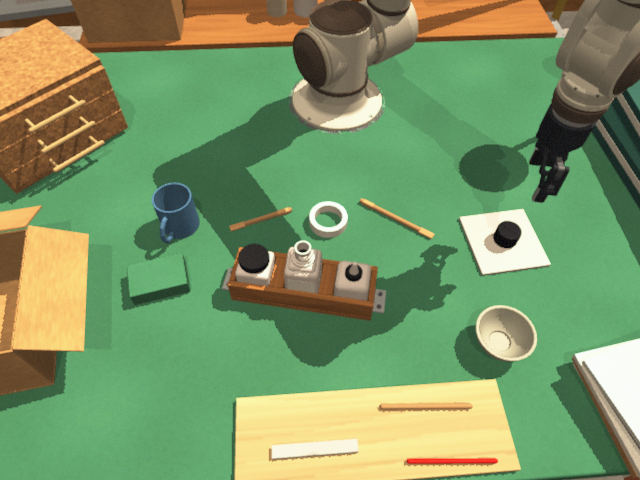

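The cap stands on the tile at (507,235), within 2 mm of its centre. The bottle is open in its pocket at (303,265) and nothing else has moved.

```bash
python3 -c "
from bench import r; print(r.close_job())"
```

```text
the job is handed in; nothing more can be done
None
```

The solvent bottle is open and still standing in its rack pocket, its cap stands open side down near the centre of the white tile, nothing else appeared to have moved in the last picture, and the job is handed in; no verdict came back.

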